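Slide a slotted weight onto the glue press stem and stagger its slot

ROBOT

A 6-joint arm with a two-finger parallel gripper is mounted at the origin on the work surface. World frame = base frame: x ahead of the robot, y to its left, z up, the work surface at z = 0. Lengths are in mm, angles in degrees, forces in N, time in s.
With the tool pointing down it reaches from about 350 to 850 mm from the base axis. Payload 8.1 kg.
Tool frame: the origin (TCP) lies at the centre of the arm's flange, where the gripper is bolted on; the fingertips stand 173 mm ahead of it and the grasp point (between the pads) lies 155 mm ahead of it; z points along the fingers, y is the line along which they close (so a half turn about z gives the same grasp; the last joint's range is limited). The gripper opens to 85 mm and grips with 20 to 120 N. Pads are 22 mm wide; open, the fingers measure 114 mm over their backs; the gripper's body (76 mm by 85 mm) begins 54 mm behind the grasp point. The pads swing forward as they close: fully open they stand 13 mm farther back than shut.
Start: joints at [63.633, 7.471, 85.268, -0, 87.261, -4.893], TCP at [219.632, 558.363, 404.692] pointing down, gripper open.
Joint ranges: [-169.43, 169.43], [-51.17, 129.36], [1.28, 143.12], [-76.62, 256.62], [0, 156.53], [-152.29, 152.29]. Speed limits (degrees/s): [136.94, 136.94, 159.86, 180, 180, 180].

INTERFACE

Orientations are given as [roll, pitch, yaw] about the fixed x, y, z axes, in that order (R = Rz(yaw) Ry(pitch) Rx(roll)).
In Python, from bench import * gives the robot as it stands.
- The arm moves only by the shell command python3 -m jog 'ROWS' [FORCE]. ROWS is text: rows parted by semicolons, each of 7 numbers parted by spaces: the shift along the tool's x, y, z scaled (see below), then the turn, a rotation vector about the tool's x, y, z scaled (see below), then the closure, from -1 (fully open) to 1 (shut). In form: tx ty tz wx wy wz hand; .... A call has 1 to 5 rows; each row shifts and turns the commanded pose from where the row before left it, along the tool's axes as they then stand; what a row does not reach is not made up. The controller multiplies each number of a shift by 0.1 m and each number of a turn by 60 degrees. A row lasts 1/8 s, in which the tool goes at most 62.5 mm and 10.7 degrees, less where a joint would pass 70% of its speed; a pose out of reach is approached as far as the arm can. A call with a number of a shift or a turn outside -1 to 1 is refused whole. A call with a gripper value outside its range is refused whole. The fingers move at their own pace and stop on an object; FORCE is the grip in N (left out, the last holds). Time passes only in rows, so rows that do not move let the fingers close. It gives the time, the measured TCP pose, the force, the opening and the grip force at its end, in the units of the state.
- sense(): the state, without advancing time (a new reading comes with each control period).
- snapshot(name): name is "scene" or "top" or "wrist"; returns a dict with "img" (384x512x3 uint8, red, green, blue), "fx", "fy", "cx", "cy" (pixels), "dist" ([k1, k2, p1, p2, k3] as OpenCV has them; the pictures are not rectified), "extrinsics" (4x4, takes a point from camera to world coordinates). Camera axes: x right, y down, z forward; pixel columns grow to the right and rows downward; lengths in mm; the calibration is good to about 2 mm. A picture is of the moment at which its call begins. There is no depth.
- hand_in(): hands the job in; it is judged then, once.
The state is a dict: "time": time; "joint_pos": joint angles; "qd": joint speeds; "joint_efforts": joint torques, N m; "tool_pos": TCP position; "tcp_rot": TCP orientation; "ft_force": force on the tool from outside, world axes, zero at the start; "wrist_torque": the same for the moment, N m; "finger_gap": finger opening in mm; "grip_force": force on a finger pad.
Only numpy, scipy, OpenCV 4.12 (cv2) and the standard library are available. Lean on these libraries where they do the work, as an engineer would, in place of code of your own. Each camera call takes 0.05 s, during which the arm holds its last target. There are 200 camera calls.

TASK

Add the red slotted weight to the bench glue press: slide it off the loading shelf onto the stem until the stem sits at the inner end of its slot and the weight lies flat on the green one. Then turn it so that its slot points at least a quarter turn away from the green weight's slot, so that neither can slip off. Leave the green weight as it is and do not disturb the other things on the bench.

Things in the scene. Friction and masses are not known exactly. Their poses are not given: they have to be found in the camera images.
- stem (a point): Upright steel stem of the press, 14 mm diameter, fixed to the bench. Point on its axis, level with the green weight's upper face, 52 mm above the bench. It ends in a black knob 42 mm wide, underside 64 mm and top 84 mm above this point, so weights go on only from the side. Axes: z up, x from the loading shelf towards the stem.
- shelf (a point): Loading shelf of the press: fixed flat block faced in light grey laminate, 175 mm along the stem's x axis, 170 mm along y. Point at the centre of its top, 157.5 mm before the stem, 1.5 mm higher than the green weight's upper face; its edge is 70 mm before the stem. A plywood base, 480 x 170 mm, 14 mm thick, runs under it and reaches 230 mm beyond the stem.
- green_weight: The weight already on the stem: green slotted steel disc, 130 mm diameter, 14 mm thick, about 1.2 kg, lying loose on the press's aluminium foot. Origin at the centre of its underside; z up; its x axis points from the centre along its slot to the slot's open mouth. Slot 22 mm wide.
- green_slot (a point): Mouth of the green weight's slot: on its rim (65 mm from the disc's centre along its x axis), at its upper face.
- red_weight: The weight to add: red disc, 110 mm diameter, 12 mm thick, 0.5 to 0.8 kg, loose and flat on the shelf, slot roughly towards the stem. Origin: centre of its underside; z up; x along the slot to its mouth. Slides with some 2 to 6 N of friction. When home, its centre is within 5 mm of the stem's axis.
- red_bar (a point): Centre of the yellow bar standing on the red weight, behind its centre, fixed to it: 12 mm thick along the red weight's x axis, 70 mm long along its y axis, 40 mm tall (from the disc's upper face up). It lies at x = -38 mm, 32 mm above the disc's underside. It can be pushed or gripped.
- red_slot (a point): Mouth of the red weight's slot: on its rim, 55 mm from the disc's centre along its x axis, at its upper face. The slot is 22 mm wide with parallel sides, its inner end 9 mm behind the disc's centre (x = -9 mm), and flares at 45 degrees over the last 10 mm before the mouth.
- glue_center (a point): Bystander: yellow glue jar, 56 mm diameter, 100 mm tall, standing on the press's plywood base beyond the stem. Point half-way up.
- spare_mid (a point): Bystander: blue slotted disc without a bar, 110 mm diameter, 12 mm thick, lying on the bench. Point at its centre, half-way up.
- screwdriver: Bystander: red-handled screwdriver, 190 mm long, lying on the bench. x axis along it, handle towards -x.
- hammer: Bystander: hammer with a wooden handle, 270 mm long, lying on the bench. x axis along it, handle towards -x.
- jar_mid (a point): Bystander: glass jar with a steel lid, 64 mm diameter, 85 mm tall. Point half-way up.
- offcut: Bystander: dark wooden offcut, 150 x 60 x 35 mm. Origin at the centre of its underside.
- spray_mid (a point): Bystander: blue spray can, 52 mm diameter, 150 mm tall. Point half-way up.
- square: Bystander: try square, wooden stock 110 mm, steel blade 170 mm, lying flat. Origin under the middle of the stock.
Not all that is in view belongs to the job. Leave any black or white look-alike of the red_weight alone.

How it is judged:
By the outcome, as a careful person would: the job done as asked, in the order asked, and still so for the second after the job is handed in, with the robot touching nothing.
It also fails if it takes over 51 s, if anything falls off the work surface, if the arm or the gripper's body presses on something with over 40 N, if the wrist force passes 120 N, or if a joint passes its speed limit or range.

## Working session

There is one attempt and no reset: what is moved stays moved. The work goes in short steps, Python scripts to look and compute and a shell command to move; the robot and the scene stay as the last step left them, time stands still between calls to the robot, and variables do not carry over. Pictures are saved under pics/ and viewed, at most 10 in all, crops included, and the job is handed in when it is done.

```bash
mkdir -p pics; ls; python3 - <<'E'
from bench import *
import cv2,numpy as np
ims=[]
for n in("scene","top"):
    s=snapshot(n);np.savez(f"pics/{n}0.npz",**s);ims.append(s["img"])
    print(n,s["fx"],s["cx"],s["cy"],s["dist"],np.round(s["extrinsics"],3).tolist())
cv2.imwrite("pics/a.png",cv2.cvtColor(ims[0],4));cv2.imwrite("pics/b.png",cv2.cvtColor(ims[1],4))
print(sense())
E
```

```text
pics
scene 349.2940898710905 258.729599043455 190.53672028349794 [-0.07869889  0.          0.          0.          0.        ] [[-0.822, 0.36, -0.441, 990.938], [0.57, 0.513, -0.642, 752.661], [-0.004, -0.779, -0.627, 763.927], [0.0, 0.0, 0.0, 1.0]]
top 422.3840014931491 254.47257953103303 192.68646113638198 [-0.05890995  0.          0.          0.          0.        ] [[0.019, -0.998, 0.055, 444.868], [-1.0, -0.019, 0.0, 40.707], [0.001, -0.055, -0.998, 1337.326], [0.0, 0.0, 0.0, 1.0]]
{'time': 0.1, 'joint_pos': array([ 6.36336955e+01,  7.51055196e+00,  8.53235553e+01, -5.32649663e-04,
        8.72634328e+01, -4.89225834e+00]), 'qd': array([ 0.00932964, -0.05238254,  0.02620251, -0.12460124,  0.07075692,
       -0.08758598]), 'joint_efforts': array([ 4.23928232e-04, -5.70948064e+01, -5.01943839e+01, -2.52636810e-04,
        8.18533881e-03,  9.65776826e-05]), 'tool_pos': array([219.52519255, 558.16760885, 403.74654622]), 'tcp_rot': array([-1.79902770e+02, -7.78837610e-03,  1.58525973e+02]), 'ft_force': array([-0.73972422, -0.23146157,  0.05520822]), 'wrist_torque': array([ 0.00884881,  0.00297881, -0.01443183]), 'grip_force': 0.0, 'finger_gap': 85.55669747926407}
```

View pics/a.png

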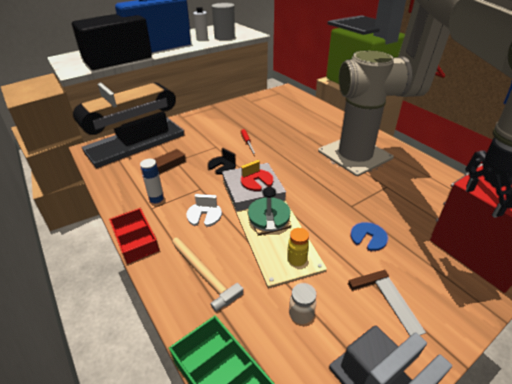

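View pics/b.png

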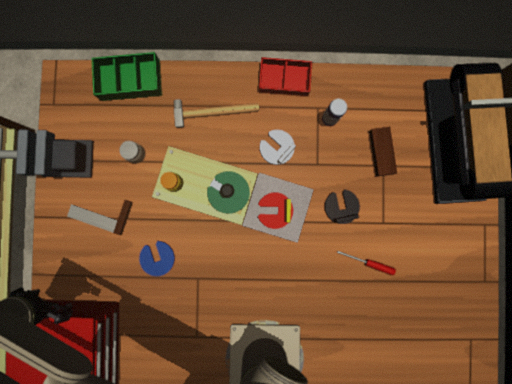

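Candidates for the red weight in the top view:
- red disc with yellow bar on the grey shelf (274,210)
- white look-alike (278,147)
- black look-alike (341,207)
- blue spare (157,258)
- red tray (285,76) and screwdriver handle (380,267)

I choose (274,210): it is red, has the yellow bar, and lies on the shelf with its slot towards the stem. The green weight is at (228,192). I'll check this in a close crop and measure.

```bash
cat > h.py <<'E'
import cv2,numpy as np
def K(s): return np.array([[s["fx"],0,s["cx"]],[0,s["fy"],s["cy"]],[0,0,1]],float)
def ray(s,uv,z):
    p=cv2.undistortPoints(np.array(uv,float).reshape(-1,1,2),K(s),np.array(s["dist"],float)).reshape(-1,2)
    T=np.array(s["extrinsics"]);d=np.c_[p,np.ones(len(p))]@T[:3,:3].T
    return T[:3,3]+d*((z-T[2,3])/d[:,2])[:,None]
def proj(s,P):
    T=np.linalg.inv(np.array(s["extrinsics"]))
    return cv2.projectPoints(np.array(P,float).reshape(-1,1,3),cv2.Rodrigues(T[:3,:3])[0],T[:3,3],K(s),np.array(s["dist"],float))[0].reshape(-1,2)
def hsv(s): return cv2.cvtColor(np.ascontiguousarray(s["img"]),cv2.COLOR_RGB2HSV)
def mask(s,name,box):
    h=hsv(s);H,S,V=[h[...,i].astype(int) for i in range(3)]
    m={"red":((H<8)|(H>172))&(S>150)&(V>60),"yellow":(H>20)&(H<35)&(S>150)&(V>90),
       "green":(H>55)&(H<95)&(S>80),"black":(V<45),"ply":(H>18)&(H<38)&(S>40)&(S<150)&(V>120)}[name]
    o=np.zeros(m.shape,np.uint8);x0,y0,x1,y1=box;o[y0:y1,x0:x1]=m[y0:y1,x0:x1]*255
    return o
def big(m):
    c=cv2.findContours(m,cv2.RETR_EXTERNAL,cv2.CHAIN_APPROX_NONE)[0]
    return max(c,key=cv2.contourArea)
E
python3 - <<'E'
from h import *
s=dict(np.load("pics/top0.npz"))
box=(195,160,320,245)
for n,z in(("red",65.5),("green",52),("yellow",105.5),("black",136)):
    m=mask(s,n,box);c=big(m);P=ray(s,c.reshape(-1,2),z)[:,:2].astype(np.float32)
    print(n,cv2.contourArea(c),"hullcircle",cv2.minEnclosingCircle(P),"rect",cv2.minAreaRect(P))
im=cv2.cvtColor(s["img"],4)[155:250,140:325]
cv2.imwrite("pics/c.png",cv2.resize(im,None,fx=4.2,fy=4.2,interpolation=2))
print(hsv(s)[191,227],hsv(s)[210,289],hsv(s)[200,230],hsv(s)[187,215])
E
```

```text
red 630.5 hullcircle ((463.70135498046875, -20.233583450317383), 53.86225128173828) rect ((462.4609375, -13.10122299194336), (105.8365707397461, 86.48957824707031), 3.0486016273498535)
green 961.0 hullcircle ((516.2575073242188, 121.80046844482422), 62.779361724853516) rect ((516.6465454101562, 121.88014221191406), (122.1628646850586, 122.08306121826172), 1.0817288160324097)
yellow 74.5 hullcircle ((462.84747314453125, -57.76001739501953), 33.575016021728516) rect ((462.7875061035156, -57.63175964355469), (67.03325653076172, 11.686590194702148), 0.8349667191505432)
black 4.0 hullcircle ((510.53729248046875, 107.93170928955078), 9.117566108703613) rect ((510.0517883300781, 107.0819091796875), (4.406015396118164, 18.069787979125977), 60.26131820678711)
[25 45 62] [ 29 196 182] [ 66 102 112] [ 78   7 179]
```

View pics/c.png

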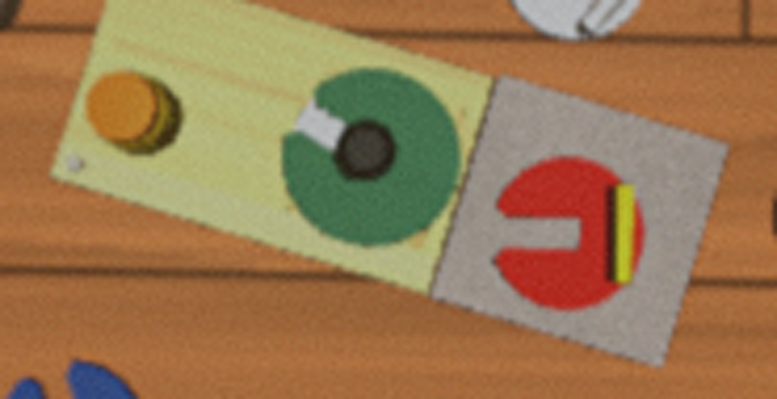

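The crop confirms the choice: red disc centred near crop (567,233), yellow bar at (621,233), slot pointing left, green slot pointing up-left, knob at (365,150). Next I'll measure the knob, slots and axes.

```bash
python3 - <<'E'
from h import *
s=dict(np.load("pics/top0.npz"))
cr=lambda u,v:(u/4.2+140-.38,v/4.2+155-.38)
c=np.array([cr(497,77),cr(727,147),cr(660,365),cr(432,297)])
P=ray(s,c,53.5)[:,:2];ctr=P.mean(0);print("shelf",P.round(),ctr)
d=(P[0]+P[3]-P[1]-P[2]);d/=np.linalg.norm(d);print("axis yaw",np.degrees(np.arctan2(d[1],d[0])),"stem from shelf",ctr+157.5*d)
h=hsv(s)
m=np.zeros(h.shape[:2],np.uint8);m[178:205,215:240]=((h[178:205,215:240,2]<85)&(h[178:205,215:240,1]<90))*255
k=big(m);Pk=ray(s,k.reshape(-1,2),134)[:,:2].astype(np.float32);print("knob",cv2.minEnclosingCircle(Pk),cv2.contourArea(k))
# green circle fit by hull, least squares w/ known r
from scipy.optimize import least_squares
def fit(n,z,r,box):
    cc=big(mask(s,n,box));Q=ray(s,cv2.convexHull(cc).reshape(-1,2),z)[:,:2]
    f=least_squares(lambda p:np.hypot(*(Q-p[:2]).T)-p[2],[*Q.mean(0),r],loss="soft_l1");return f.x
box=(195,160,320,245)
g=fit("green",52,65,box);r=fit("red",65.5,55,box);print("green",g,"red",r)
gm=np.array([(h[...,1]<40)&(h[...,2]>120)])[0].astype(np.uint8)*255;b=np.zeros_like(gm);b[172:200,205:225]=gm[172:200,205:225]
q=big(b);Q=ray(s,q.reshape(-1,2),45)[:,:2];m0=Q.mean(0);print("green slot patch",m0,"yaw",np.degrees(np.arctan2(*(m0-g[:2])[::-1])))
y=big(mask(s,"yellow",box));Q=ray(s,y.reshape(-1,2),105.5)[:,:2].astype(np.float32);R=cv2.minAreaRect(Q);bc=np.array(R[0])
v=r[:2]-bc;print("bar",R,"red yaw",np.degrees(np.arctan2(v[1],v[0])),np.hypot(*v))
E
```

```text
shelf [[ 576.   32.]
 [ 528. -136.]
 [ 370.  -90.]
 [ 416.   76.]] [472.70428576 -29.70955994]
axis yaw 74.27813578757821 stem from shelf [515.38171297 121.89811534]
knob ((516.0135498046875, 121.65554809570312), 22.105661392211914) 151.5
green [516.23129574 121.98352314  62.22522375] red [463.59476775 -20.36015013  53.38051144]
green slot patch [538.34989648 160.3544163 ] yaw 60.039038226048824
bar ((462.7875061035156, -57.63175964355469), (67.03325653076172, 11.686590194702148), 0.8349667191505432) red yaw 88.75923107111183 37.28035068856443
```

```bash
cat > plan.py <<'E'
import sys,numpy as np
from bench import sense
# usage: plan.py x y z yaw n [hand]  -> suggested rows (tool pointing down), from measured pose
x,y,z,yaw,n=map(float,sys.argv[1:6]);n=int(n)
s=sense();p=np.array(s["tool_pos"],float);a=s["tcp_rot"][2]
print("now",p.round(1),np.round(s["tcp_rot"],1))
t=np.array([x,y,z]);dy=(yaw-a+180)%360-180
for i in range(n):
    r=np.radians(a);d=(t-p)/(n-i);w=dy/n
    L=np.array([d[0]*np.cos(r)+d[1]*np.sin(r),d[0]*np.sin(r)-d[1]*np.cos(r),-d[2]])
    print(*np.round(L/100,3),"0 0",round(-w/60,3));p=p+d;a+=w
E
python3 plan.py 463 -58 300 90 12
```

```text
now [219.5 558.2 403.7] [-179.9   -0.   158.5]
-0.377 -0.404 0.086 0 0 0.095
-0.415 -0.364 0.086 0 0 0.095
-0.449 -0.321 0.086 0 0 0.095
-0.479 -0.275 0.086 0 0 0.095
-0.504 -0.226 0.086 0 0 0.095
-0.524 -0.174 0.086 0 0 0.095
-0.539 -0.121 0.086 0 0 0.095
-0.548 -0.067 0.086 0 0 0.095
-0.552 -0.012 0.086 0 0 0.095
-0.55 0.043 0.086 0 0 0.095
-0.543 0.097 0.086 0 0 0.095
-0.531 0.151 0.086 0 0 0.095
```

```bash
python3 -m jog '-0.38 -0.4 0.05 0 0 0.095 -1; -0.42 -0.36 0.05 0 0 0.095 -1; -0.45 -0.32 0.05 0 0 0.095 -1; -0.48 -0.27 0.05 0 0 0.095 -1; -0.5 -0.23 0.05 0 0 0.095 -1' && python3 -m jog '-0.52 -0.17 0.05 0 0 0.095 -1; -0.54 -0.12 0.05 0 0 0.095 -1; -0.55 -0.07 0.08 0 0 0.095 -1; -0.55 -0.01 0.08 0 0 0.095 -1; -0.55 0.04 0.08 0 0 0.095 -1'; python3 plan.py 463 -58 300 90 3
```

```text
time: 0.72
tool_pos: [322.3, 300.6, 379.2]
tcp_rot: [-180.0, 0.0, 129.9]
ft_force: [0.7, -0.7, 0.9]
finger_gap: 85.2
grip_force: 0.0
time: 1.35
tool_pos: [424.1, 44.4, 345.4]
tcp_rot: [180.0, -0.0, 101.3]
ft_force: [0.6, 0.9, 0.4]
finger_gap: 85.5
grip_force: 0.0
now [424.1  44.4 345.4] [180.   -0.  101.3]
-0.36 0.06 0.151 0 0 0.063
-0.355 0.084 0.151 0 0 0.063
-0.349 0.107 0.151 0 0 0.063
```

```bash
python3 -m jog '-0.36 0.06 0.15 0 0 0.063 -1; -0.35 0.08 0.15 0 0 0.063 -1; -0.35 0.1 0.15 0 0 0.063 -1; 0 0 0 0 0 0 -1; 0 0 0 0 0 0 -1'; python3 - <<'E'
from bench import *
from h import *
s=snapshot("wrist");np.savez("pics/w1.npz",**s)
h=hsv(s);print(np.round(s["extrinsics"],2).tolist())
y=big(mask(s,"yellow",(0,0,512,384)));P=ray(s,y.reshape(-1,2),105.5)[:,:2].astype(np.float32);print("bar",cv2.minAreaRect(P))
r=big(mask(s,"red",(0,0,512,384)));P=ray(s,r.reshape(-1,2),65.5)[:,:2].astype(np.float32);print("red",cv2.minEnclosingCircle(P))
im=cv2.cvtColor(s["img"],4);cv2.imwrite("pics/w1.png",im)
E
python3 plan.py 463 -58 300 90 1
```

```text
time: 1.98
tool_pos: [461.8, -55.5, 300.5]
tcp_rot: [-179.9, -0.0, 90.2]
ft_force: [0.2, 0.5, -0.4]
finger_gap: 85.1
grip_force: 0.0
[[1.0, 0.0, -0.0, 461.54], [0.0, -0.95, -0.3, 21.23], [-0.0, 0.3, -0.95, 269.9], [0.0, 0.0, 0.0, 1.0]]
now [461.9 -55.2 300.8] [-180.    -0.    90.2]
-0.028 0.011 0.008 0 0 0.004Traceback (most recent call last):
  File "<stdin>", line 5, in <module>
  File "h.py", line 19, in big
    return max(c,key=cv2.contourArea)
ValueError: max() iterable argument is empty
```

```bash
python3 - <<'E'
from h import *
s=dict(np.load("pics/w1.npz"))
cv2.imwrite("pics/w1.png",cv2.cvtColor(s["img"],4))
print(proj(s,[[463,-58,105],[463,-20,65],[516,122,136]]))
E
```

```text
[[ 253.57336056  236.38687829]
 [ 253.4948179   154.6841608 ]
 [ 437.35072442 -272.53067905]]
```

View pics/w1.png

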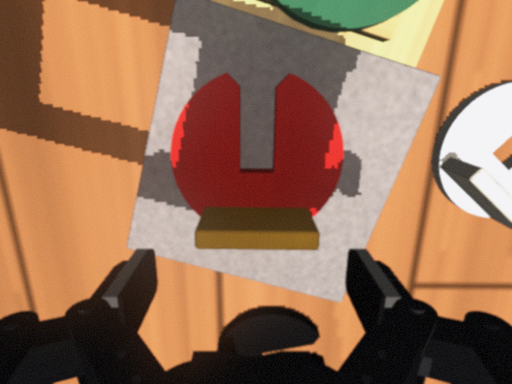

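The wrist view shows the red disc upright in the picture, slot centre column 258 (rows 75–170), the bar's top face centred near (257,240), spanning columns 196–319, and the fingers symmetric about column 250. So the red yaw is about 90.

```bash
python3 - <<'E'
from h import *
s=dict(np.load("pics/w1.npz"))
print("top ends",ray(s,[[196,239],[319,239]],105.5).round(1))
print("slot line",ray(s,[[258,100],[257,170]],65.5).round(1),"rim",ray(s,[[171,150],[343,150]],65.5).round(1))
E
python3 plan.py 465 -58 247 90 1
```

```text
top ends [[431.  -59.5 105.5]
 [499.3 -59.2 105.5]]
slot line [[465.5  13.6  65.5]
 [465.3 -29.9  65.5]] rim [[410.7 -17.1  65.5]
 [519.6 -16.7  65.5]]
now [461.9 -55.2 300.8] [-180.    -0.    90.2]
-0.028 0.031 0.538 0 0 0.004
```

```bash
python3 -m jog '-0.04 0.03 0.2 0 0 0.004 -1; 0 0 0.2 0 0 0 -1; 0 0 0.13 0 0 0 -1; 0 0 0 0 0 0 -1; 0 0 0 0 0 0 -1' 60 && python3 -m jog '0 0 0 0 0 0 1; 0 0 0 0 0 0 1; 0 0 0 0 0 0 1; 0 0 0 0 0 0 1; 0 0 0 0 0 0 1' 60
```

```text
time: 2.65
tool_pos: [465.4, -59.5, 248.5]
tcp_rot: [179.9, 0.0, 90.0]
ft_force: [0.8, 0.3, -0.4]
finger_gap: 85.4
grip_force: 0.0
time: 3.28
tool_pos: [465.6, -59.8, 249.1]
tcp_rot: [179.9, 0.0, 89.9]
ft_force: [-2.0, 0.3, 6.9]
finger_gap: 68.5
grip_force: 69.0
```

```bash
python3 plan.py 453.4 -50 250 70 4
```

```text
now [465.6 -59.8 249.1] [179.9   0.   89.9]
0.025 -0.03 -0.002 0 0 0.083
0.022 -0.032 -0.002 0 0 0.083
0.019 -0.034 -0.002 0 0 0.083
0.016 -0.036 -0.002 0 0 0.083
```

```bash
python3 -m jog '0 0 -0.02 0 0 0 1; 0.025 -0.03 0 0 0 0.083 1; 0.022 -0.032 0 0 0 0.083 1; 0.019 -0.034 0 0 0 0.083 1; 0.016 -0.036 0 0 0 0.083 1' && python3 -m jog '0 0 0 0 0 0 1; 0 0 0 0 0 0 1'; python3 - <<'E'
from bench import *
from h import *
s=snapshot("wrist");np.savez("pics/w2.npz",**s);t=snapshot("top");np.savez("pics/t2.npz",**t)
cv2.imwrite("pics/w2.png",cv2.cvtColor(s["img"],4))
print(proj(s,[[516,122,64],[516,122,116],[516,122,136]]))
E
python3 plan.py 503.7 88.2 250 70 5
```

```text
time: 3.9
tool_pos: [452.6, -49.6, 249.3]
tcp_rot: [-179.9, -0.0, 69.9]
ft_force: [-0.2, 0.9, -3.7]
finger_gap: 68.4
grip_force: 69.0
time: 4.15
tool_pos: [452.8, -49.8, 249.5]
tcp_rot: [-180.0, 0.0, 70.1]
ft_force: [0.2, 1.2, -4.2]
finger_gap: 68.6
grip_force: 68.9
[[ 253.85418895 -232.03484412]
 [ 255.88907266 -480.16781591]
 [ 257.90782037 -726.71863156]]
now [452.9 -49.9 249.5] [-180.     0.    70.1]
0.294 0.002 -0.001 0 0 0.0
0.294 0.002 -0.001 0 0 0.0
0.294 0.001 -0.001 0 0 0.0
0.294 0.001 -0.001 0 0 0.0
0.294 0.001 -0.001 0 0 0.0
```

View pics/w2.png

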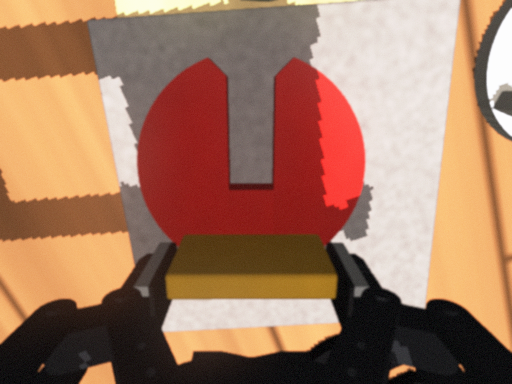

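The grip is symmetric on the bar (columns 167–338). The slot centre is at column 251.5 and the stem projects to column ≈254, so they line up within about 1–2 mm. I'll slide it towards the stem.

```bash
python3 -m jog '0.25 0 0 0 0 0 1; 0.25 0 0 0 0 0 1; 0.2 0.01 0 0 0 0 1; 0 0 0 0 0 0 1; 0 0 0 0 0 0 1' && python3 - <<'E'
from bench import *
from h import *
s=snapshot("wrist");cv2.imwrite("pics/w3.png",cv2.cvtColor(s["img"],4));np.savez("pics/w3.npz",**s)
print(proj(s,[[516,122,66],[516,122,116],[516,122,136]]))
E
```

```text
time: 4.88
tool_pos: [477.7, 15.4, 249.5]
tcp_rot: [-180.0, 0.0, 70.1]
ft_force: [-0.0, 0.2, -5.1]
finger_gap: 69.0
grip_force: 69.8
[[250.13805452  -6.76176133]
 [249.56370682 -58.05394975]
 [249.10682588 -98.88034946]]
```

View pics/w3.png

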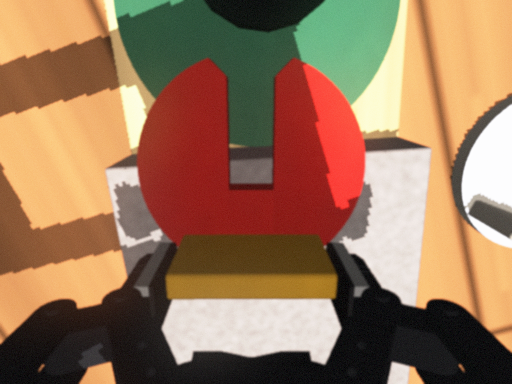

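```bash
python3 - <<'E'
from h import *
from scipy.optimize import least_squares
s=dict(np.load("pics/w3.npz"));print(s["cx"],s["fx"])
h=hsv(s)
def fit(Q,r):
    return least_squares(lambda p:np.hypot(*(Q-p).T)-r,Q.mean(0)+[0,r/2],loss="soft_l1").x
a=np.radians(70.1);y=np.array([np.sin(a),-np.cos(a)]);tcp=np.array([477.7,15.4])
m=np.zeros(h.shape[:2],np.uint8);m[:60,190:340]=(h[:60,190:340,2]<40)*255
k=big(m).reshape(-1,2);k=k[k[:,1]>1]
for z in(116,136):
    c=fit(ray(s,k,z)[:,:2],21);print("knob",z,c,"lat",(c-tcp)@y)
g=mask(s,"green",(100,0,430,150));g=cv2.morphologyEx(g,cv2.MORPH_OPEN,np.ones((3,3)))
e=[]
for v in range(3,85,4):
    u=np.flatnonzero(g[v]);e+=[(u[0],v),(u[-1],v)]
c=fit(ray(s,e,52)[:,:2],65);print("green",c,"lat",(c-tcp)@y)
q=ray(s,[[251.5,90],[251.5,180]],65.5)[:,:2];print("slot lat",(q-tcp)@y)
E
```

```text
250.99613677795304 325.849539878147
knob 116 [519.26482763 120.61082897] lat 3.271299278862763
knob 136 [517.76858783 118.37294183] lat 2.6261337739668775
green [520.80038883 126.95639842] lat 2.5552671646579554
slot lat [0.27084659 0.2487906 ]
```

Wrist view: the knob is at columns 204–326 and the slot centre at 251.5. The stem lies about 2.5 mm to the slot's right, so I'll correct that and continue.

```bash
python3 -m jog '0.05 0.025 0 0 0 0 1; 0.12 0 0 0 0 0 1; 0.12 0 0 0 0 0 1; 0.12 0 0 0 0 0 1; 0 0 0 0 0 0 1' && python3 -m jog '0.1 0 0 0 0 0 1; 0.1 0 0 0 0 0 1; 0 0 0 0 0 0 1'
```

```text
time: 5.55
tool_pos: [494.4, 54.4, 249.7]
tcp_rot: [-180.0, -0.0, 70.1]
ft_force: [-0.3, -0.1, -5.6]
finger_gap: 68.5
grip_force: 69.8
time: 5.92
tool_pos: [501.2, 72.8, 249.8]
tcp_rot: [180.0, -0.0, 70.1]
ft_force: [0.8, -1.7, -4.5]
finger_gap: 68.8
grip_force: 69.8
```

```bash
python3 -m jog '0.04 0 0 0 0 0 1; 0.04 0 0 0 0 0 1; 0 0 0 0 0 0 1' && python3 -m jog '0.025 0 0 0 0 0 1; 0 0 0 0 0 0 1' && python3 -m jog '0.025 0 0 0 0 0 1; 0 0 0 0 0 0 1'; python3 plan.py 516 122 250 70 1
```

```text
time: 6.3
tool_pos: [503.8, 79.8, 249.7]
tcp_rot: [180.0, -0.0, 70.0]
ft_force: [0.3, 0.0, -5.5]
finger_gap: 68.2
grip_force: 69.8
time: 6.55
tool_pos: [504.6, 82.0, 249.7]
tcp_rot: [180.0, -0.0, 70.0]
ft_force: [-0.1, -0.9, -4.5]
finger_gap: 68.5
grip_force: 69.8
time: 6.8
tool_pos: [505.5, 84.4, 249.7]
tcp_rot: [180.0, -0.0, 70.0]
ft_force: [0.4, -0.1, -4.4]
finger_gap: 68.8
grip_force: 69.8
now [505.5  84.4 249.7] [180.  -0.  70.]
0.389 -0.03 -0.003 0 0 0.001
```

```bash
python3 -m jog '0.02 0 0 0 0 0 1; 0 0 0 0 0 0 1' && python3 -m jog '0.015 0 0 0 0 0 1; 0 0 0 0 0 0 1' && python3 -m jog '0.015 0 0 0 0 0 1; 0 0 0 0 0 0 1'
```

```text
time: 7.05
tool_pos: [506.1, 86.3, 249.7]
tcp_rot: [-180.0, 0.0, 70.0]
ft_force: [-0.2, -0.4, -3.7]
finger_gap: 68.6
grip_force: 69.8
time: 7.3
tool_pos: [506.5, 87.0, 249.8]
tcp_rot: [-180.0, 0.1, 70.0]
ft_force: [-3.3, -5.7, -1.7]
finger_gap: 68.4
grip_force: 70.2
time: 7.55
tool_pos: [506.8, 87.6, 249.9]
tcp_rot: [-180.0, 0.2, 70.0]
ft_force: [-7.2, -11.5, 2.4]
finger_gap: 68.7
grip_force: 70.7
```

The slot end touches the stem (contact at TCP ≈ (506.4,86.9)). I'll back off 3 mm so the stem sits near the disc centre, then turn about the stem while the weight is carried just clear of the green one.

```bash
python3 -m jog '-0.032 -0.003 0 0 0 0 1; 0 0 0 0 0 0 1; 0.006 0.066 0 0 0 -0.167 1; 0.006 0.066 0 0 0 -0.167 1; 0 0 0 0 0 0 1' && python3 plan.py 518.5 121 250 90 1
```

```text
time: 8.18
tool_pos: [519.1, 84.0, 249.7]
tcp_rot: [180.0, -0.0, 90.0]
ft_force: [-0.1, -1.4, -4.8]
finger_gap: 68.8
grip_force: 69.8
now [519.1  84.  249.7] [180.  -0.  90.]
0.37 -0.006 -0.003 0 0 0.0
```

```bash
python3 -m jog '0.006 0.066 0 0 0 -0.167 1; 0.006 0.066 0 0 0 -0.167 1; 0.006 0.066 0 0 0 -0.167 1; 0 0 0 0 0 0 1' && python3 -m jog '0.006 0.066 0 0 0 -0.167 1; 0.006 0.066 0 0 0 -0.167 1; 0.006 0.066 0 0 0 -0.167 1; 0 0 0 0 0 0 1'&& python3 -m jog '0.006 0.066 0 0 0 -0.167 1; 0.006 0.066 0 0 0 -0.167 1; 0.006 0.066 0 0 0 -0.167 1; 0 0 0 0 0 0 1'; python3 plan.py 518.5 121 250 90 1
```

```text
time: 8.68
tool_pos: [537.9, 89.4, 249.8]
tcp_rot: [180.0, -0.0, 119.9]
ft_force: [0.7, -0.6, -4.7]
finger_gap: 68.6
grip_force: 69.7
time: 9.18
tool_pos: [551.5, 103.4, 249.7]
tcp_rot: [180.0, -0.0, 149.8]
ft_force: [-0.4, 0.8, -5.0]
finger_gap: 68.5
grip_force: 69.7
time: 9.68
tool_pos: [556.3, 122.3, 249.6]
tcp_rot: [180.0, -0.0, 179.8]
ft_force: [-0.1, 0.6, -6.3]
finger_gap: 68.3
grip_force: 69.7
now [556.3 122.3 249.6] [180.   -0.  179.8]
0.378 -0.014 -0.004 0 0 1.497
```

```bash
python3 -m jog '0.012 0 0 0 0 0 1; 0 0 0 0 0 0 1' && python3 -m jog '0 0 0.012 0 0 0 1; 0 0 0 0 0 0 1' && python3 -m jog '0 0 0.01 0 0 0 1; 0 0 0 0 0 0 1'
```

```text
time: 9.93
tool_pos: [555.2, 121.8, 249.7]
tcp_rot: [-180.0, -0.0, -180.0]
ft_force: [-0.3, -0.2, -4.7]
finger_gap: 68.5
grip_force: 69.8
time: 10.18
tool_pos: [555.3, 122.0, 248.4]
tcp_rot: [-180.0, -0.0, -179.8]
ft_force: [-0.6, 0.2, -5.4]
finger_gap: 68.8
grip_force: 69.8
time: 10.42
tool_pos: [555.5, 122.1, 247.8]
tcp_rot: [-180.0, 0.0, -179.8]
ft_force: [-0.6, -1.1, -2.2]
finger_gap: 69.0
grip_force: 70.0
```

```bash
python3 -m jog '0 0 0.006 0 0 0 1; 0 0 0 0 0 0 1' && python3 -m jog '0 0 0.006 0 0 0 1; 0 0 0 0 0 0 1'; python3 - <<'E'
from bench import *
from h import *
s=snapshot("scene");cv2.imwrite("pics/s4.png",cv2.resize(cv2.cvtColor(s["img"],4)[140:290,190:350],None,fx=4,fy=4,interpolation=2))
E
```

```text
time: 10.68
tool_pos: [555.6, 122.1, 247.7]
tcp_rot: [-180.0, 0.0, -179.8]
ft_force: [-3.8, -2.2, 6.2]
finger_gap: 68.7
grip_force: 70.9
time: 10.92
tool_pos: [555.6, 122.1, 247.7]
tcp_rot: [-180.0, 0.0, -179.8]
ft_force: [-6.9, -2.3, 10.0]
finger_gap: 68.6
grip_force: 71.7
```

View pics/s4.png

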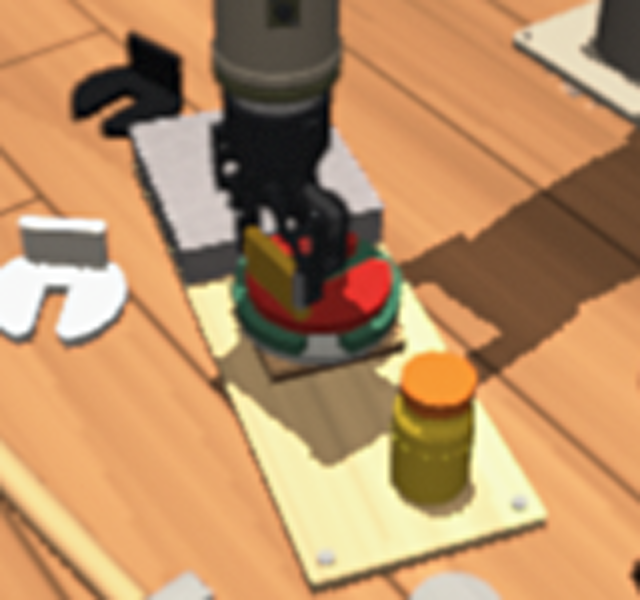

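The picture shows the red disc (crop ≈(320,285)) lying on the green one, with the green slot open towards the glue jar at (320,345). TCP height dropped 1.4 mm from the shelf grasp, as expected. I'll release it and retreat.

```bash
python3 -m jog '0 0 -0.01 0 0 0 1; 0 0 0 0 0 0 0.3; 0 0 0 0 0 0 -1; 0 0 0 0 0 0 -1; 0 0 0 0 0 0 -1' && python3 -m jog '0 0 0 0 0 0 -1; 0 0 -0.1 0 0 0 -1; 0 0 -0.3 0 0 0 -1; 0 0 -0.5 0 0 0 -1; 0 0 -0.5 0 0 0 -1' && python3 -m jog '-0.5 0 0 0 0 0 -1; -0.5 0 0 0 0 0 -1; -0.5 0 0 0 0 0 -1; 0 0 0 0 0 0 -1'
python3 - <<'E'
from bench import *
from h import *
t=snapshot("top");np.savez("pics/t5.npz",**t);s=snapshot("scene");w=snapshot("wrist")
a=cv2.resize(cv2.cvtColor(t["img"],4)[150:245,150:320],(400,300));b=cv2.resize(cv2.cvtColor(s["img"],4)[170:260,220:340],(400,300),interpolation=2)
c=cv2.resize(cv2.cvtColor(w["img"],4),(400,300))
cv2.imwrite("pics/f.png",np.vstack([np.hstack([a,b]),np.hstack([c,c*0])]))
E
```

```text
time: 11.6
tool_pos: [555.4, 122.2, 247.1]
tcp_rot: [180.0, -0.0, -179.8]
ft_force: [-0.4, -0.6, -0.7]
finger_gap: 85.5
grip_force: 0.0
time: 12.22
tool_pos: [555.1, 122.1, 389.3]
tcp_rot: [180.0, 0.0, -179.8]
ft_force: [-0.3, -0.0, -0.4]
finger_gap: 85.1
grip_force: 0.0
time: 12.72
tool_pos: [707.6, 122.2, 383.9]
tcp_rot: [-180.0, -0.2, -179.8]
ft_force: [-0.2, -0.3, -0.6]
finger_gap: 85.1
grip_force: 0.0
```

View pics/f.png

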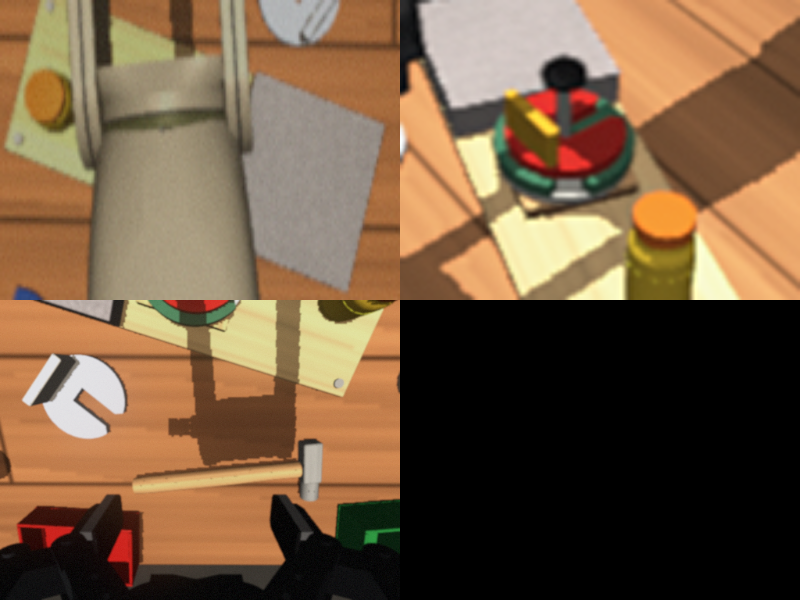

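The scene crop (top right) shows the red weight flat on the green, stem near its centre, red slot towards the robot and green slot towards the glue jar. I'll do one numeric check, then hand in.

```bash
python3 - <<'E'
from bench import *
from h import *
from scipy.optimize import least_squares
s=snapshot("scene");box=(235,185,305,240)
def fit(n,z,r):
    m=mask(s,n,box);pts=np.argwhere(m)[:,::-1];hull=cv2.convexHull(pts.astype(np.int32)).reshape(-1,2)
    Q=ray(s,hull,z)[:,:2];f=least_squares(lambda p:np.hypot(*(Q-p).T)-r,Q.mean(0),loss="soft_l1");return f.x
r=fit("red",64,54);g=fit("green",50,64)
y=mask(s,"yellow",box);c=np.argwhere(y)[:,::-1].mean(0);b=ray(s,[c],85)[0,:2]
h=hsv(s);k=np.zeros(h.shape[:2],np.uint8);k[183:203,260:285]=(h[183:203,260:285,2]<50)*255
kc=np.argwhere(k)[:,::-1].mean(0)
print("red",r,"green",g,"bar",b,"red yaw",np.degrees(np.arctan2(*(r-b)[::-1])),"knob",ray(s,[kc],128)[0,:2])
E
```

```text
red [522.29207141 126.36147474] green [524.83717436 125.16300233] bar [551.4941187  124.21944614] red yaw 175.80475337037214 knob [522.99387546 124.55882944]
```

```bash
python3 -c "
from bench import *
print(hand_in())"
```

```text
the job is handed in; nothing more can be done
None
```

I handed the job in at about 13 s: the red weight lies flat on the green one, centred within about 2 mm of the stem, its slot about 120° from the green slot, and the other bench items were not touched.

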